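Centre the bearing and hold the sprung pull rod at its mark

TASK

Prepare the bearing stand for inspection: lower the smaller of the two tapered steel plugs (do not drop it) into the bearing on the stand until its flange sits flat on the bearing, and let go of it. Then take the upright black grip of the stand's spring-loaded rod, pull the rod out of its tube until its pointer is level with the index mark on the scale rail (never more than a centimetre past it), and finish holding it there in the gripper against the spring. Leave the index where it is set and the other things on the bench undisturbed.

Things in the scene. Friction and masses are not known exactly. Their poses are not given: they have to be found in the camera images.
- stand: Fixed bearing stand: base plate x -210 to 45, y -45 to 65 mm, 10 high; on it an aluminium block 80 x 80, top 70 over the table, with a 62 mm bearing lying 8 mm proud. A dark tube (26 mm dia., axis 50 over the table) runs along -x to x = -95; the sprung rod slides out of it. A rail 16 wide, its top 35 over the table, runs along x at y = 54. Origin: on the table under the bearing's centre; z up.
- bearing_mouth (a point): Centre of the bearing's bore at its top face, 78 mm over the table. Axes as the stand's. The bore is 31 mm in diameter, 8 mm deep, with a 38 mm clear hole under it down to 10 mm over the table.
- plug: The smaller of two loose upright steel plugs, about 150 g. Origin: centre of its foot, z up. Taper from 22 mm diameter at the foot to 27.6 at 30 height; flange 40 in diameter from 30 to 36; round stem to grip, 18 in diameter, from 36 to 72 height. Seated, the flange lies on the bearing, so the origin is 30 mm below bearing_mouth; it has 1.7 mm play all round.
- pull_rod (a joint): How far the rod is pulled out of the tube, in m: 0 home, up to 0.090. The spring pulls it home: about 3.6 N at 0, rising by 1.2 N per 10 mm (12 N at 70 mm). Let go, it springs back.
- pull_grip (a point): Point on the axis of the rod's upright black grip, 90 mm over the table. The grip: a round post 18 mm in diameter, 62 to 117 mm over the table, with a 24 mm cap up to 123. It stands on a 22 x 24 x 24 mm carriage on the rod's end and is fixed to it. With the rod home it is 115 mm along the stand's -x from the bearing's axis. Pull it level along the stand's -x.
- pointer (a point): Tip of the thin steel pointer (3 mm wide) that sticks out of the carriage to the stand's +y, 30 mm from the rod's axis, 50 mm over the table. It moves with the rod.
- index_mark (a point): Tip of the thin steel index blade (3 mm wide) on the dark clamp on the scale rail, 50 mm over the table, facing the pointer's path with a gap of 4 mm. The rod is at its mark when the pointer is level with it along the stand's x. Axes as the stand's.
- index (a joint): Where the index clamp is set along the rail, in m, along the stand's -x; the pointer is level with it when joint pull_rod has the same value. Set between 0.040 and 0.070; held by friction, not to be shifted.
- plug_big: The larger steel plug, too big for the bearing: same shape and height but 33 to 39 mm taper and 54 mm flange. Origin: centre of its foot. It stands on the table and stays there.
- ring_small: Loose steel ring lying on the table, 38 mm across, 12 mm high. Bystander; origin: centre of its underside.
- ring_large: Loose steel ring lying on the table, 62 mm across, 16 mm high. Bystander; origin: centre of its underside.
- cup: White plastic cup, 68 mm across, 85 mm high. Bystander; origin: centre of its underside.
- jar: Small amber jar, 54 mm across, 75 mm high. Bystander; origin: centre of its underside.
- driver: Screwdriver with black handle, 190 mm long, lying along its x. Bystander; origin: under its middle.
Things that resemble listed ones, but are neither listed nor needed, are in the scene too. What is shaped like the plug but pink is not meant. Leave any green look-alike of the plug_big alone.

How it is judged:
By the outcome, as a careful person would: the job done as asked, in the order asked, and still so for the second after the job is handed in, while the arm keeps its last pose, push and grip.
It also fails if it takes over 58 s, if anything falls off the work surface, if the arm or the gripper's body presses on something with over 40 N, if the wrist force passes 120 N, or if a joint passes its speed limit or range.

ROBOT

A 7-joint arm with a two-finger parallel gripper is mounted at the origin on the work surface. World frame = base frame: x ahead of the robot, y to its left, z up, the work surface at z = 0. Lengths are in m, angles in rad, forces in N, time in s.
With the tool pointing down it reaches from about 0.4 to 0.925 m from the base axis. Payload 5.6 kg.
Tool frame: the origin (TCP) lies midway between the tips of the shut fingers; the grasp point (between the pads) lies 19 mm behind it (robot.grip_depth is the distance from the TCP to the grasp point, in m); y points along the fingers, x is the direction in which the jaws open and shut, and the axes are right-handed (so a half turn about y gives the same grasp; the last joint's range is limited). The gripper opens to 85 mm and grips with 20 to 120 N. Pads are 22 mm wide; open, the fingers measure 114 mm over their backs; the gripper's body (76 mm by 85 mm) begins 54 mm behind the grasp point. The pads swing forward as they close: fully open they stand 13 mm farther back than shut.
Start: joints at [1.164, 0.468, -0.012, 1.603, 0.006, 1.071, -0.056], TCP at [0.231, -0.607, 0.231] pointing down, gripper open.
Joint ranges: [-2.53, 2.53], [-0.31, 2.02], [-1.57, 1.55], [0.28, 2.44], [-1.29, 4.43], [0.15, 1.84], [-2.92, 2.92]. Speed limits (rad/s): [2.57, 2.57, 3.14, 3.14, 3.14, 3.14, 3.14].

INTERFACE

Orientations are given as a unit quaternion [x, y, z, w].
In Python, from plant import robot gives the robot as it stands.
- The arm moves only by the tool apply_moves, never from a script. Its argument "rows" is a list of rows, each an object of numbers: "jaw": the opening, from 0 (shut) to 1 (fully open); "tx", "ty", "tz": the shift along the tool's x, y, z in mm; "spin": the turn about the tool's y in rad. In form: [{"jaw": .., "tx": .., "ty": .., "tz": .., "spin": ..}, ...]. A call has 1 to 8 rows; each row shifts and turns the commanded pose from where the row before left it, along the tool's axes as they then stand; what a row does not reach is not made up. A row lasts 1/12 s, in which the tool goes at most 41.7 mm and 7.16 degrees, less where a joint would pass 70% of its speed; a pose out of reach is approached as far as the arm can. A call with a gripper value outside its range is refused whole. The fingers move at their own pace and stop on an object; "grip_force" is the grip in N (left out, the last holds). Time passes only in rows, so rows that do not move let the fingers close. It gives the time, the measured TCP pose, the force and the opening at its end, in the units of the state.
- robot.sense(): the state, without advancing time (a new reading comes with each control period).
- robot.snapshot(name): name is "scene" or "top"; returns the picture (480x640x3 uint8, red, green, blue); there is no depth.
- robot.calibration(name): a dict with "fov_y" (degrees; the focal length in pixels is half the picture's height over the tangent of half this angle, whatever the lens; pixels are square), "cx", "cy" (the principal point, pixels), "rvec" (rotation vector, rad) and "tvec" (3), from world to camera coordinates, as OpenCV has them. Camera axes: x right, y down, z forward; pixel columns grow to the right and rows downward; lengths in m; the calibration is good to about 2 mm. A picture is of the moment at which its call begins. calibration takes no time and is no camera call.
- robot.sign_off(): hands the job in, once; it reports no verdict.
Trained networks look in the newest picture that a camera, given by its name, has taken for a name from the list of things; names that differ only in an ending like _2 or _b are one class to them, and where a whole thing is asked for, a point or a joint stands for the part that bears it (a point fixed in the world has none). Each returns a list of dicts, best first, with "confidence" (0 to 1); they miss things now and then, are a little off and sometimes report something else, mostly with a low value. They report only what shows in the picture. A call takes as long as a camera call. They do not tell look-alikes from the thing itself.
- robot.search_frame(camera, thing): "pixel" ([row, column] in pixels, amid what is visible of it).
- robot.spot_point(camera, thing): "pixel" ([row, column] in pixels: a listed point, or the origin of a listed thing).
The state is a dict: "clock": time; "q": joint angles; "joint_vel": joint speeds; "joint_torque": joint torques, N m; "tool_pos": TCP position; "orientation": TCP orientation; "contact_force": force on the tool from outside, world axes, zero at the start; "wrist_torque": the same for the moment, N m; "width": finger opening in m.
Only numpy, scipy, OpenCV 4.12 (cv2) and the standard library are available. Lean on these libraries where they do the work, as an engineer would, in place of code of your own. Each camera call takes 0.05 s, during which the arm holds its last target.

## Working session

There is one attempt and no reset: what is moved stays moved. The work goes in short steps, Python scripts to look and compute and a tool call to move; the robot and the scene stay as the last step left them, time stands still between calls to the robot, and variables do not carry over. Pictures are saved under pics/ and viewed, and the job is handed in when it is done.

Besides the shell and the picture viewer there is one more tool, called after "Emit:" by a JSON object that holds its "name" and its "arguments", one argument or row to a line. apply_moves: Moves the arm, as the interface text tells. Its arguments: {"type":"object","properties":{"rows":{"type":"array"},"grip_force":{"type":"number"}},"required":["rows"]}

```bash
ls; mkdir -p pics
python3 - <<'E'
from plant import robot
import cv2
for n in("scene","top"):
    im=robot.snapshot(n); cv2.imwrite(f"pics/{n}0.png",im[:,:,::-1]); print(n,robot.calibration(n))
print(robot.sense(), robot.grip_depth)
for c in("scene","top"):
    for t in("plug","bearing_mouth","pull_grip","index_mark","pointer","plug_big"):
        print(c,t,[(r["pixel"],round(r["confidence"],2)) for r in robot.spot_point(c,t)])
print(robot.sense()["clock"])
E
```

```text
pics
scene {'fov_y': 43.320471866077334, 'cx': 322.462552035309, 'cy': 231.18637431181483, 'rvec': array([ 1.5129873 ,  2.26621168, -0.69679339]), 'tvec': array([ 0.20842258, -0.42129038,  1.7833668 ])}
top {'fov_y': 55.930602442412884, 'cx': 322.6616928835094, 'cy': 242.89913126887524, 'rvec': array([ 2.12228336, -2.17834998,  0.19529098]), 'tvec': array([0.01299554, 0.60470509, 0.91286326])}
{'clock': 0.1, 'q': array([ 1.16401137,  0.46827717, -0.01160635,  1.60352762,  0.00597453,
        1.07142226, -0.0563002 ]), 'joint_vel': array([ 0.00047085, -0.00202311,  0.00102407, -0.00114153, -0.00093154,
       -0.00087313, -0.000371  ]), 'joint_torque': array([ 1.06177606e-03, -5.33517659e+01,  2.14798510e-02, -2.51963300e+01,
        1.14328880e-02,  4.35195485e-03,  3.61373779e-06]), 'tool_pos': array([ 0.231046  , -0.60700963,  0.23044296]), 'orientation': array([-0.58188843,  0.40181067, -0.40084397,  0.58247588]), 'contact_force': array([-0.00426993, -0.98505986,  0.21058987]), 'wrist_torque': array([-0.00663027, -0.05077216, -0.0092934 ]), 'width': 0.08550268183009074} 0.0187
scene plug [([151.9, 229.0], 0.7), ([173.7, 247.4], 0.56)]
scene bearing_mouth [([257.5, 357.3], 0.68)]
scene pull_grip [([167.7, 179.3], 0.7), ([221.6, 386.5], 0.5)]
scene index_mark [([312.0, 262.1], 0.74), ([233.8, 409.8], 0.41)]
scene pointer [([237.7, 395.7], 0.81), ([223.0, 388.1], 0.58)]
scene plug_big [([214.6, 204.0], 0.83), ([214.6, 162.7], 0.62), ([206.4, 252.7], 0.42)]
top plug [([325.4, 482.2], 0.71), ([313.6, 440.7], 0.52)]
top bearing_mouth [([225.7, 259.6], 0.66)]
top pull_grip [([274.3, 243.8], 0.57)]
top index_mark [([234.9, 449.4], 0.61), ([297.7, 226.7], 0.51), ([273.2, 410.1], 0.34)]
top pointer [([272.5, 233.6], 0.53)]
top plug_big [([221.9, 495.9], 0.63), ([237.9, 449.9], 0.6)]
0.7
```

View pics/scene0.png

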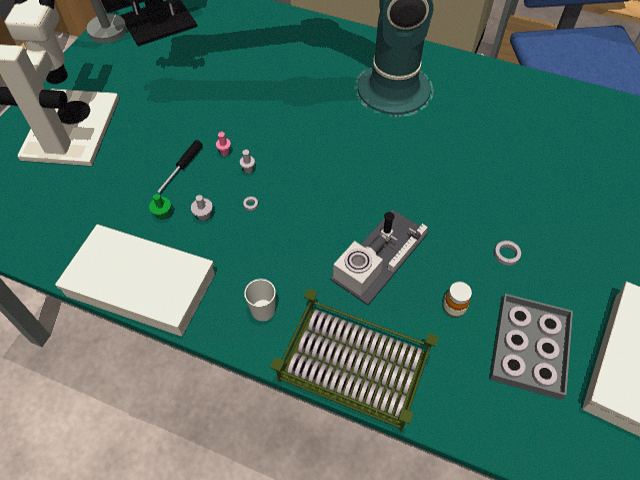

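View pics/top0.png

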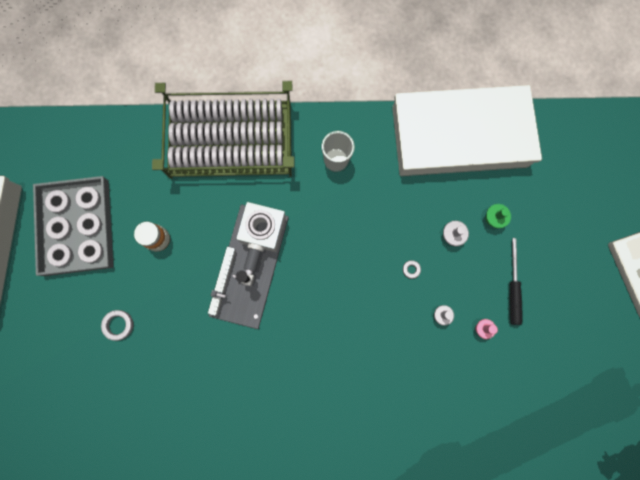

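```bash
cat > h.py <<'E'
import numpy as np,cv2
from plant import robot
from scipy.spatial.transform import Rotation as R
from scipy.optimize import least_squares
def cam(n):
    c=robot.calibration(n); f=240/np.tan(np.radians(c["fov_y"])/2)
    return np.array([[f,0,c["cx"]],[0,f,c["cy"]],[0,0,1]]),c["rvec"],c["tvec"]
def proj(n,P):
    K,r,t=cam(n); return cv2.projectPoints(np.array(P,float).reshape(-1,1,3),r,t,K,None)[0].reshape(-1,2)[:,::-1] # row,col
def onz(n,px,z):
    K,r,t=cam(n); M=R.from_rotvec(r).as_matrix(); C=-M.T@t
    d=M.T@np.linalg.inv(K)@np.array([px[1],px[0],1]); return C+d*(z-C[2])/d[2]
def crop(im,r0,r1,c0,c1,k,name):
    cv2.imwrite("pics/"+name,cv2.resize(im[r0:r1,c0:c1,::-1],None,fx=k,fy=k,interpolation=cv2.INTER_CUBIC))
E
python3 - <<'E'
from h import *
t=cv2.imread("pics/top0.png")[:,:,::-1];s=cv2.imread("pics/scene0.png")[:,:,::-1]
crop(t,190,340,190,300,5 if 0 else 4,"t_stand.png")
crop(s,200,310,320,440,5,"s_stand.png")
crop(t,200,340,390,530,4,"t_plugs.png")
crop(s,120,225,140,270,5,"s_plugs.png")
for n,p in(("scene",[173.7,247.4]),("top",[313.6,440.7])): print(onz(n,p,0))
for n,p in(("scene",[257.5,357.3]),("top",[225.7,259.6])): print("bm",onz(n,p,.078))
for n,p in(("scene",[221.6,386.5]),("top",[274.3,243.8])): print("pg",onz(n,p,.09))
for n,p in(("scene",[237.7,395.7]),("top",[272.5,233.6])): print("ptr",onz(n,p,.05))
for n,p in(("scene",[233.8,409.8]),("top",[297.7,226.7])): print("idx",onz(n,p,.05))
E
```

```text
[ 0.45683977 -0.25129867  0.        ]
[ 0.44939201 -0.25810978  0.        ]
bm [0.63574681 0.12295907 0.078     ]
bm [0.63909447 0.12709395 0.078     ]
pg [0.52525331 0.15307556 0.09      ]
pg [0.53840422 0.15781342 0.09      ]
ptr [0.53288399 0.18240052 0.05      ]
ptr [0.54640947 0.18501801 0.05      ]
idx [0.50952037 0.2097101  0.05      ]
idx [0.49448949 0.19908056 0.05      ]
```

View pics/t_stand.png

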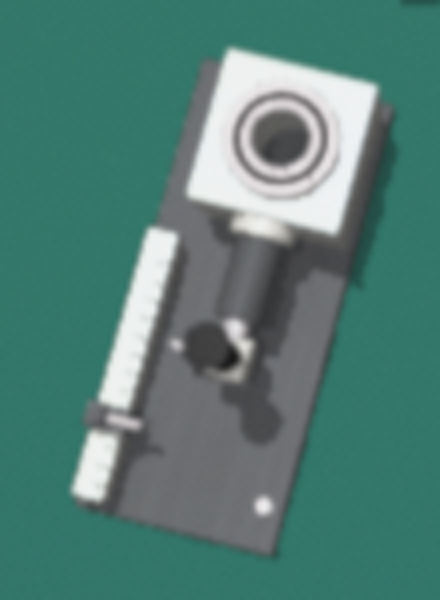

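View pics/s_stand.png

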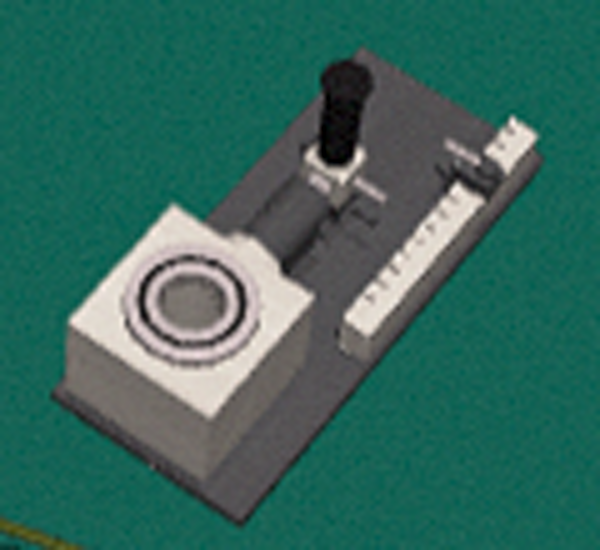

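View pics/t_plugs.png

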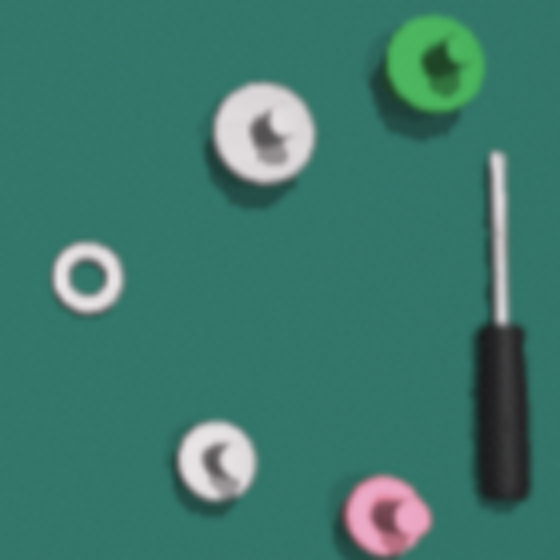

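View pics/s_plugs.png

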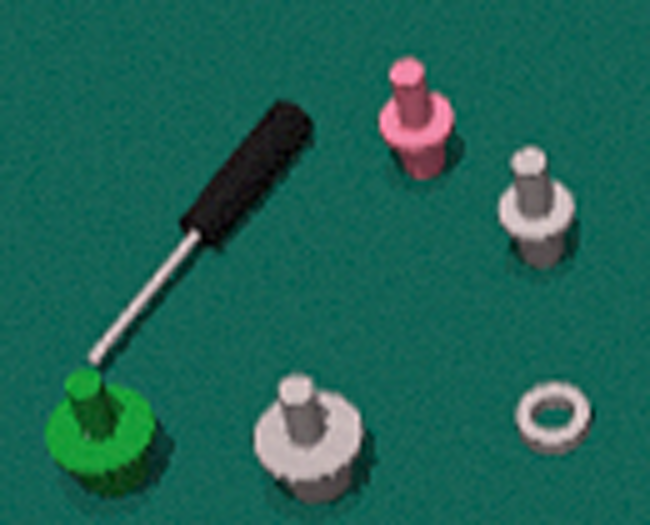

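```bash
cat > fit.py <<'E'
from h import *
def px(c,k,r0,c0): return [(c[0]+.5)/k-.5+r0,(c[1]+.5)/k-.5+c0]
T=lambda r,c:("top",px((r,c),4,190,190)); S=lambda r,c:("scene",px((r,c),5,200,320))
F=[((0,0,78),T(138,285)),((0,0,78),S(303,190)),((-115,0,123),T(343,207)),((-115,0,123),S(76,348)),
((40,40,70),T(47,230)),((40,-40,70),T(85,380)),((-40,-40,70),T(237,338)),((-40,40,70),T(192,187)),
((-40,-40,70),S(203,173)),((-40,40,70),S(297,314)),((40,40,70),S(417,210)),((40,-40,70),S(322,68)),
((-210,-45,10),T(555,275)),((-210,-45,10),S(48,362)),((45,65,10),S(523,242)),((45,-45,10),S(395,53)),((-210,65,10),S(158,542)),
((-115,30,50),T(344,173)),((-115,30,50),S(197,385))]
def w(p,P): 
    c,s=np.cos(p[2]),np.sin(p[2]); x,y,z=np.array(P)/1000; return [p[0]+c*x-s*y,p[1]+s*x+c*y,z]
def res(p,raw=False):
    # p[3:7] small pixel offsets per camera absorbing calib error
    out=[]
    for P,(n,q) in F:
        o=p[3:5] if n=="top" else p[5:7]
        out.append(proj(n,w(p,P))[0]+o-q)
    o=np.array(out)
    return o if raw else np.r_[o.ravel(),np.array(p[3:])*1.0]
if __name__=="__main__":
    r=least_squares(res,[.64,.125,-.27,0,0,0,0],loss="soft_l1"); p=r.x
    print(p[:3],p[3:]); 
    for (P,(n,q)),e in zip(F,res(p,True)): print(n,P,e.round(2))
    G=lambda n,c,z,o: onz(n,np.array(c)-o,z)
    Rz=R.from_euler("z",p[2]).as_matrix()
    ot,os=p[3:5],p[5:7]
    for n,c,o in(("top",T(424,142)[1],ot),("scene",S(143,447)[1],os)): print("idx stand frame",(Rz.T@(G(n,c,.05,o)-[p[0],p[1],0]))*1000)
    for n,c,z in(("top",px((462,217),4,200,390),.036),("scene",px((209,537),5,120,140),.036),("scene",px((160,528),5,120,140),.072)):
        o=ot if n=="top" else os
        print("plug",n,G(n,c,z,o)[:2],G(n,c,z,0*o)[:2])
E
python3 fit.py
```

```text
[ 0.64209885  0.1261824  -0.27447786] [-0.46216314  0.15353024 -0.40504342  0.33542296]
top (0, 0, 78) [-0.33 -0.69]
scene (0, 0, 78) [-0.41  0.38]
top (-115, 0, 123) [0.57 0.24]
scene (-115, 0, 123) [ 0.67 -0.18]
top (40, 40, 70) [0.39 0.12]
top (40, -40, 70) [ 0.18 -0.44]
top (-40, -40, 70) [-1.19  0.09]
top (-40, 40, 70) [0.6  0.42]
scene (-40, -40, 70) [ 0.63 -0.06]
scene (-40, 40, 70) [0.14 0.12]
scene (40, 40, 70) [0.43 0.05]
scene (40, -40, 70) [ 0.15 -0.24]
top (-210, -45, 10) [ 0.22 -0.3 ]
scene (-210, -45, 10) [-0.61 -0.28]
scene (45, 65, 10) [-0.32 -0.19]
scene (45, -45, 10) [-0.86 -0.63]
scene (-210, 65, 10) [-0.24  0.66]
top (-115, 30, 50) [-0.28  0.29]
scene (-115, 30, 50) [0.99 0.08]
idx stand frame [-159.52526731   34.53233846   50.        ]
idx stand frame [-161.05630584   34.04924131   50.        ]
plug top [ 0.44527574 -0.25409988] [ 0.44622779 -0.25449305]
plug scene [ 0.44696051 -0.25428436] [ 0.44538167 -0.25409777]
plug scene [ 0.44563149 -0.25596347] [ 0.4440675  -0.25578981]
```

```bash
cat > go.py <<'E'
from h import *
import sys
YAW=-0.27448
def rel(target,jawdir=None):
    s=robot.sense(); M=R.from_quat(s["orientation"]).as_matrix()
    d=M.T@(np.array(target)-s["tool_pos"])*1000
    print("clk",s["clock"],"tool",s["tool_pos"].round(4),"delta tool mm",d.round(1),"F",s["contact_force"].round(1),"w",round(s["width"],4))
    print("tool axes x",M[:,0].round(3),"y",M[:,1].round(3),"z",M[:,2].round(3), "q",s["q"].round(2))
    if jawdir is not None:
        for sg in(1,-1):
            b=M.T@(sg*np.array([np.cos(jawdir),np.sin(jawdir),0]))
            print("spin to align x",round(np.arctan2(-b[2],b[0]),3))
if __name__=="__main__":
    rel([.4455,-.2545,.041],YAW)
E
python3 go.py
```

```text
clk 0.7 tool [ 0.2312 -0.6075  0.2313] delta tool mm [-253.7  190.3  325.8] F [ 0.2 -0.8 -1. ] w 0.0854
tool axes x [ 0.356 -0.935  0.   ] y [ 0. -0. -1.] z [ 0.935  0.356 -0.   ] q [ 1.16  0.47 -0.01  1.6   0.01  1.07 -0.06]
spin to align x -0.933
spin to align x 2.209
```

Emit:
{"name": "apply_moves", "arguments": {
  "rows": [
    {"jaw": 0.6,"tx": -18,"ty": 0,"tz": 23,"spin": 0},
    {"jaw": 0.6,"tx": -18,"ty": 0,"tz": 23,"spin": 0},
    {"jaw": 0.6,"tx": -18,"ty": 0,"tz": 23,"spin": 0},
    {"jaw": 0.6,"tx": -18,"ty": 0,"tz": 23,"spin": 0},
    {"jaw": 0.6,"tx": -18,"ty": 0,"tz": 23,"spin": 0},
    {"jaw": 0.6,"tx": -18,"ty": 0,"tz": 23,"spin": 0},
    {"jaw": 0.6,"tx": -18,"ty": 0,"tz": 23,"spin": 0},
    {"jaw": 0.6,"tx": -18,"ty": 0,"tz": 23,"spin": 0}
  ]
}}

```text
clock: 1.37
tool_pos: [0.3526, -0.4062, 0.2315]
orientation: [0.582, -0.401, 0.402, -0.582]
contact_force: [0.8, -0.3, -0.4]
width: 0.0512
```

Emit:
{"name": "apply_moves", "arguments": {
  "rows": [
    {"jaw": 0.6,"tx": -18,"ty": 0,"tz": 23,"spin": 0},
    {"jaw": 0.6,"tx": -18,"ty": 0,"tz": 23,"spin": 0},
    {"jaw": 0.6,"tx": -18,"ty": 0,"tz": 23,"spin": 0},
    {"jaw": 0.6,"tx": -18,"ty": 0,"tz": 23,"spin": 0},
    {"jaw": 0.6,"tx": 0,"ty": 0,"tz": 0,"spin": -0.117},
    {"jaw": 0.6,"tx": 0,"ty": 0,"tz": 0,"spin": -0.117},
    {"jaw": 0.6,"tx": 0,"ty": 0,"tz": 0,"spin": -0.117},
    {"jaw": 0.6,"tx": 0,"ty": 0,"tz": 0,"spin": -0.117}
  ]
}}

```text
clock: 2.03
tool_pos: [0.4126, -0.3072, 0.2315]
orientation: [0.66, -0.253, 0.253, -0.66]
contact_force: [0.5, 0.2, 0.4]
width: 0.0514
```

Emit:
{"name": "apply_moves", "arguments": {
  "rows": [
    {"jaw": 0.6,"tx": 0,"ty": 20,"tz": 0,"spin": -0.117},
    {"jaw": 0.6,"tx": 0,"ty": 20,"tz": 0,"spin": -0.117},
    {"jaw": 0.6,"tx": 0,"ty": 20,"tz": 0,"spin": -0.117},
    {"jaw": 0.6,"tx": 0,"ty": 20,"tz": 0,"spin": -0.114},
    {"jaw": 0.6,"tx": 0,"ty": 0,"tz": 0,"spin": 0},
    {"jaw": 0.6,"tx": 0,"ty": 0,"tz": 0,"spin": 0}
  ]
}}

```text
clock: 2.53
tool_pos: [0.4119, -0.3072, 0.1509]
orientation: [-0.7, 0.098, -0.097, 0.701]
contact_force: [0.5, -0.4, 0.9]
width: 0.0514
```

```bash
python3 go.py
```

```text
clk 2.5333 tool [ 0.4119 -0.3072  0.1509] delta tool mm [ 18.1 109.9  59.8] F [ 0.5 -0.4  0.9] w 0.0514
tool axes x [ 0.962 -0.274 -0.002] y [-0.001  0.001 -1.   ] z [0.274 0.962 0.001] q [ 0.83  0.37 -0.3   1.99  0.15  0.81  0.16]
spin to align x -0.003
spin to align x 3.139
```

Emit:
{"name": "apply_moves", "arguments": {
  "rows": [
    {"jaw": 0.6,"tx": 6,"ty": 0,"tz": 20,"spin": 0},
    {"jaw": 0.6,"tx": 6,"ty": 0,"tz": 20,"spin": 0},
    {"jaw": 0.6,"tx": 6,"ty": 0,"tz": 20,"spin": 0},
    {"jaw": 0.6,"tx": 0,"ty": 25,"tz": 0,"spin": 0},
    {"jaw": 0.6,"tx": 0,"ty": 25,"tz": 0,"spin": 0},
    {"jaw": 0.6,"tx": 0,"ty": 0,"tz": 0,"spin": 0}
  ]
}}

```text
clock: 3.03
tool_pos: [0.4446, -0.2536, 0.0994]
orientation: [-0.7, 0.099, -0.096, 0.701]
contact_force: [-0.7, -0.2, -0.3]
width: 0.0512
```

```bash
python3 go.py
python3 - <<'E'
from h import *
a=robot.snapshot("scene");b=robot.snapshot("top")
crop(a,70,210,190,310,4,"s1.png");crop(b,260,370,390,500,4,"t1.png")
E
```

```text
clk 3.0333 tool [ 0.4446 -0.2536  0.0994] delta tool mm [ 1.4 58.4 -0.7] F [-0.7 -0.2 -0.3] w 0.0512
tool axes x [ 0.962 -0.273 -0.004] y [-0.004  0.002 -1.   ] z [0.273 0.962 0.001] q [ 0.7   0.45 -0.3   2.02  0.2   0.7  -0.  ]
spin to align x -0.002
spin to align x 3.14
```

View pics/s1.png

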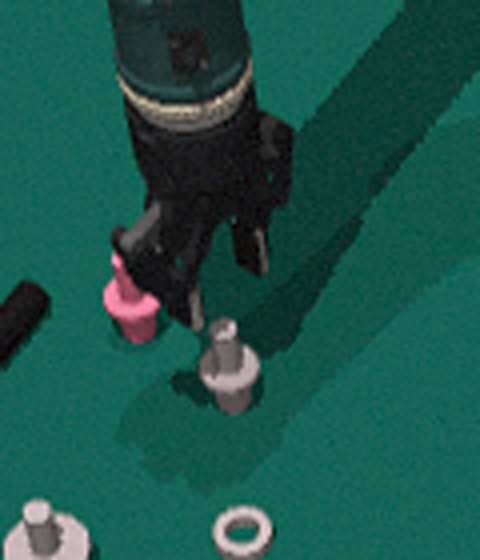

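View pics/t1.png

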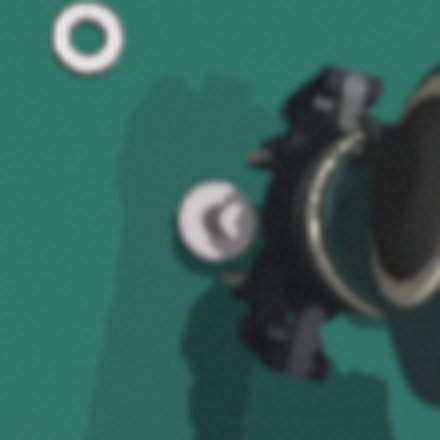

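Emit:
{"name": "apply_moves", "arguments": {
  "rows": [
    {"jaw": 0.6,"tx": 1,"ty": 10,"tz": -0.5,"spin": 0},
    {"jaw": 0.6,"tx": 0,"ty": 16,"tz": 0,"spin": 0},
    {"jaw": 0.6,"tx": 0,"ty": 16,"tz": 0,"spin": 0},
    {"jaw": 0.6,"tx": 0,"ty": 10,"tz": 0,"spin": 0},
    {"jaw": 0.6,"tx": 0,"ty": 6,"tz": 0,"spin": 0},
    {"jaw": 0.6,"tx": 0,"ty": 0,"tz": 0,"spin": 0}
  ]
}}

```text
clock: 3.63
tool_pos: [0.4465, -0.2553, 0.0427]
orientation: [-0.7, 0.097, -0.096, 0.701]
contact_force: [-0.3, 0.4, -0.1]
width: 0.0516
```

```bash
python3 go.py
python3 - <<'E'
from h import *
a=robot.snapshot("scene");b=robot.snapshot("top")
crop(a,70,210,190,310,4,"s2.png");crop(b,260,370,390,500,4,"t2.png")
E
```

```text
clk 3.6333 tool [ 0.4465 -0.2553  0.0427] delta tool mm [-1.2  1.7  0.5] F [-0.3  0.4 -0.1] w 0.0516
tool axes x [ 0.963 -0.271 -0.001] y [-0.001  0.    -1.   ] z [0.271 0.963 0.   ] q [ 0.67  0.55 -0.27  2.04  0.25  0.59 -0.04]
spin to align x -0.0
spin to align x 3.141
```

View pics/s2.png

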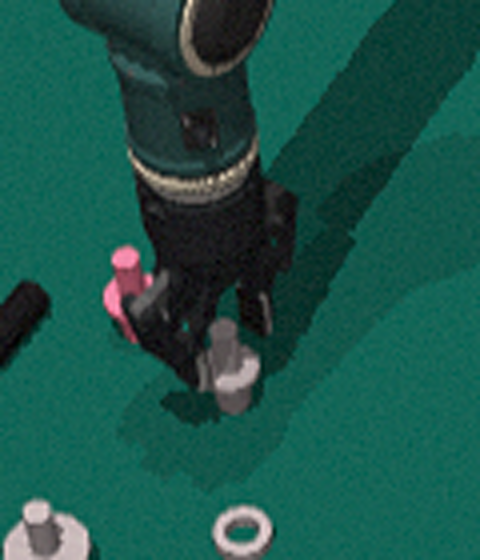

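View pics/t2.png

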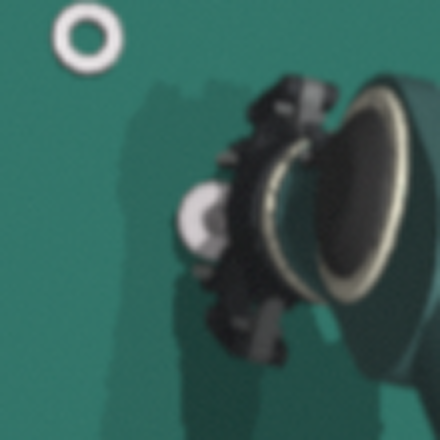

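Emit:
{"name": "apply_moves", "arguments": {
  "rows": [
    {"jaw": 0,"tx": -1,"ty": 0,"tz": 0.5,"spin": 0},
    {"jaw": 0,"tx": 0,"ty": 0,"tz": 0,"spin": 0},
    {"jaw": 0,"tx": 0,"ty": 0,"tz": 0,"spin": 0},
    {"jaw": 0,"tx": 0,"ty": 0,"tz": 0,"spin": 0},
    {"jaw": 0,"tx": 0,"ty": 0,"tz": 0,"spin": 0},
    {"jaw": 0,"tx": 0,"ty": 0,"tz": 0,"spin": 0}
  ],
  "grip_force": 60
}}

```text
clock: 4.23
tool_pos: [0.4463, -0.2548, 0.0441]
orientation: [0.701, -0.096, 0.097, -0.7]
contact_force: [-0.5, 0.6, 5.2]
width: 0.016
```

Emit:
{"name": "apply_moves", "arguments": {
  "rows": [
    {"jaw": 0,"tx": 0,"ty": -5,"tz": 0,"spin": 0},
    {"jaw": 0,"tx": 0,"ty": -12,"tz": 0,"spin": 0},
    {"jaw": 0,"tx": 0,"ty": -20,"tz": 0,"spin": 0},
    {"jaw": 0,"tx": 0,"ty": -25,"tz": 0,"spin": 0},
    {"jaw": 0,"tx": 0,"ty": -25,"tz": 0,"spin": 0},
    {"jaw": 0,"tx": 0,"ty": -25,"tz": 0,"spin": 0},
    {"jaw": 0,"tx": 0,"ty": -15,"tz": 0,"spin": 0},
    {"jaw": 0,"tx": 0,"ty": 0,"tz": 0,"spin": 0}
  ]
}}

```text
clock: 4.9
tool_pos: [0.448, -0.2555, 0.1745]
orientation: [0.702, -0.094, 0.099, -0.699]
contact_force: [0.5, 0.3, -0.7]
width: 0.0162
```

Run:
```python
from go import *
rel([.6421,.1262,.17],YAW)
a=robot.snapshot("scene");crop(a,30,210,190,310,4,"s3.png")
```

```text
clk 4.9 tool [ 0.448  -0.2555  0.1745] delta tool mm [ 83.6   4.2 420. ] F [ 0.5  0.3 -0.7] w 0.0162
tool axes x [ 0.963 -0.271  0.007] y [ 0.006 -0.004 -1.   ] z [ 0.271  0.963 -0.002] q [ 0.74  0.34 -0.34  1.97  0.15  0.85  0.05]
spin to align x 0.0
spin to align x -3.141
```

View pics/s3.png

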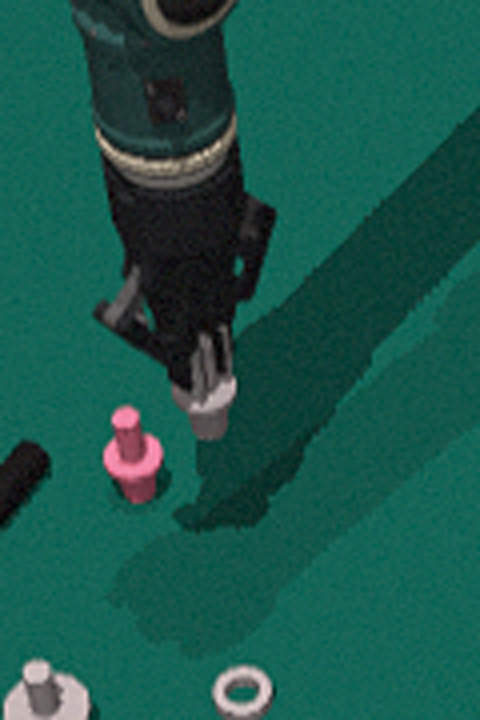

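Emit:
{"name": "apply_moves", "arguments": {
  "rows": [
    {"jaw": 0,"tx": 3,"ty": 0,"tz": 15,"spin": 0},
    {"jaw": 0,"tx": 5,"ty": 0,"tz": 25,"spin": 0},
    {"jaw": 0,"tx": 6,"ty": 0,"tz": 30,"spin": 0},
    {"jaw": 0,"tx": 6,"ty": 0,"tz": 30,"spin": 0},
    {"jaw": 0,"tx": 6,"ty": 0,"tz": 30,"spin": 0},
    {"jaw": 0,"tx": 6,"ty": 0,"tz": 30,"spin": 0},
    {"jaw": 0,"tx": 6,"ty": 0,"tz": 30,"spin": 0},
    {"jaw": 0,"tx": 6,"ty": 0,"tz": 30,"spin": 0}
  ]
}}

```text
clock: 5.62
tool_pos: [0.5472, -0.0532, 0.1689]
orientation: [0.701, -0.098, 0.096, -0.7]
contact_force: [-0.4, -1.0, -1.0]
width: 0.0164
```

Emit:
{"name": "apply_moves", "arguments": {
  "rows": [
    {"jaw": 0,"tx": 6,"ty": 0,"tz": 30,"spin": 0},
    {"jaw": 0,"tx": 6,"ty": 0,"tz": 30,"spin": 0},
    {"jaw": 0,"tx": 6,"ty": 0,"tz": 30,"spin": 0},
    {"jaw": 0,"tx": 6,"ty": 0,"tz": 30,"spin": 0},
    {"jaw": 0,"tx": 6,"ty": 0,"tz": 30,"spin": 0},
    {"jaw": 0,"tx": 6,"ty": 0,"tz": 30,"spin": 0},
    {"jaw": 0,"tx": 4,"ty": 0,"tz": 20,"spin": 0},
    {"jaw": 0,"tx": 0,"ty": 0,"tz": 0,"spin": 0}
  ]
}}

```text
clock: 6.28
tool_pos: [0.6402, 0.1333, 0.1686]
orientation: [-0.7, 0.095, -0.094, 0.702]
contact_force: [-0.9, 0.0, -1.0]
width: 0.0161
```

Run:
```python
from go import *
rel([.6421,.1262,.14],YAW)
```

```text
clk 6.2833 tool [0.6402 0.1333 0.1686] delta tool mm [ 3.8 28.6 -6.4] F [-0.9  0.  -1. ] w 0.0161
tool axes x [ 0.964 -0.264 -0.003] y [-0.002  0.004 -1.   ] z [0.264 0.964 0.003] q [ 0.03  0.58 -0.41  1.62  0.26  0.99 -0.72]
spin to align x 0.007
spin to align x -3.135
```

Emit:
{"name": "apply_moves", "arguments": {
  "rows": [
    {"jaw": 0,"tx": 4,"ty": 10,"tz": -6,"spin": 0},
    {"jaw": 0,"tx": 0,"ty": 14,"tz": 0,"spin": 0},
    {"jaw": 0,"tx": 0,"ty": 4,"tz": 0,"spin": 0},
    {"jaw": 0,"tx": 0,"ty": 0,"tz": 0,"spin": 0},
    {"jaw": 0,"tx": 0,"ty": 0,"tz": 0,"spin": 0}
  ]
}}

```text
clock: 6.7
tool_pos: [0.642, 0.1189, 0.1412]
orientation: [0.701, -0.098, 0.096, -0.7]
contact_force: [-0.7, 0.5, 0.0]
width: 0.0158
```

Run:
```python
from go import *
rel([.6421,.1262,.14],YAW)
a=robot.snapshot("scene");crop(a,180,310,310,430,5,"s4.png")
b=robot.snapshot("top");crop(b,180,300,190,310,5,"t4.png")
rel([.6421,.1262,.14],YAW)
```

```text
clk 6.7 tool [0.642  0.1189 0.1412] delta tool mm [-1.9  1.2  7.1] F [-0.7  0.5  0. ] w 0.0158
tool axes x [ 0.962 -0.272 -0.002] y [-0.002 -0.001 -1.   ] z [ 0.272  0.962 -0.001] q [ 0.04  0.61 -0.39  1.64  0.27  0.94 -0.72]
spin to align x -0.001
spin to align x 3.14
clk 6.8 tool [0.6428 0.1198 0.1426] delta tool mm [-2.4  2.6  6. ] F [-0.9 -0.3 -0.5] w 0.0158
tool axes x [ 0.962 -0.271  0.   ] y [ 0.  0. -1.] z [0.271 0.962 0.   ] q [ 0.04  0.61 -0.39  1.64  0.27  0.94 -0.72]
spin to align x -0.0
spin to align x 3.141
```

View pics/s4.png

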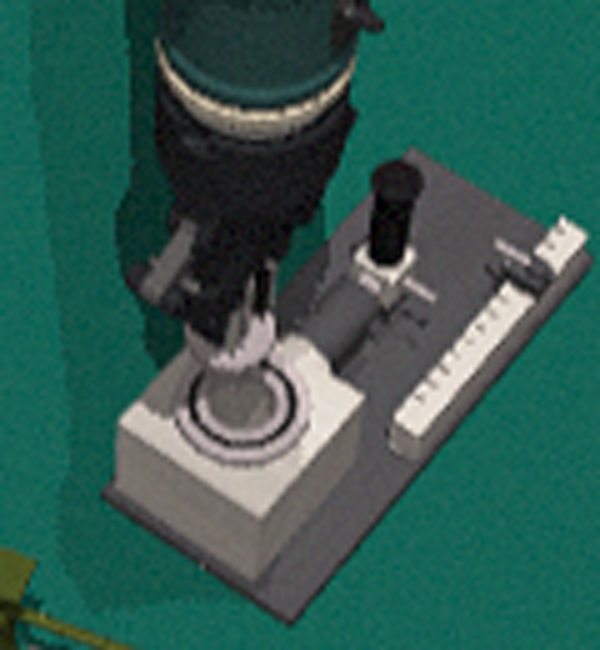

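View pics/t4.png

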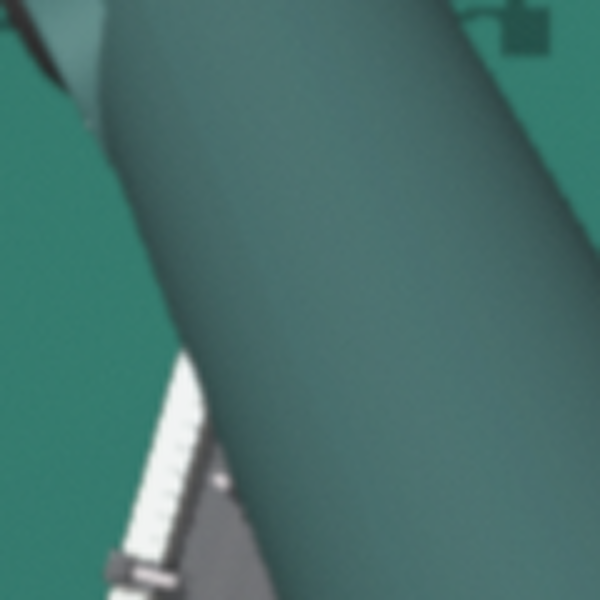

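Emit:
{"name": "apply_moves", "arguments": {
  "rows": [
    {"jaw": 0,"tx": -2,"ty": 2,"tz": 6,"spin": 0},
    {"jaw": 0,"tx": 0,"ty": 0,"tz": 0,"spin": 0},
    {"jaw": 0,"tx": 0,"ty": 0,"tz": 0,"spin": 0},
    {"jaw": 0,"tx": 0,"ty": 0,"tz": 0,"spin": 0},
    {"jaw": 0,"tx": 0,"ty": 0,"tz": 0,"spin": 0},
    {"jaw": 0,"tx": 0,"ty": 0,"tz": 0,"spin": 0}
  ]
}}

```text
clock: 7.3
tool_pos: [0.6424, 0.1264, 0.1404]
orientation: [0.701, -0.097, 0.097, -0.7]
contact_force: [0.7, 0.4, -1.6]
width: 0.0161
```

Run:
```python
from go import *
for i in range(4):
    a=robot.snapshot("scene")
    s=robot.sense(); print(s["tool_pos"].round(4))
rel([.6421,.1262,.14],YAW)
crop(a,220,290,330,400,8,"s5.png")
p=s["tool_pos"]; os=np.array([-.405,.335])
for dz in(-.008,-.044): print(proj("scene",[p+[0,0,dz]])+os, "crop",((proj("scene",[p+[0,0,dz]])+os-[220,330]+.5)*8-.5))
print("bm crop",(proj("scene",[[.6421,.1262,.078]])+os-[220,330]+.5)*8-.5)
```

```text
[0.6424 0.1264 0.1403]
[0.6424 0.1264 0.1403]
[0.6424 0.1264 0.1403]
[0.6424 0.1265 0.1402]
clk 7.5 tool [0.6424 0.1265 0.1402] delta tool mm [-0.2  0.2 -0.3] F [-0.4 -0.5 -0.5] w 0.0159
tool axes x [ 0.963 -0.271 -0.   ] y [-0. -0. -1.] z [ 0.271  0.963 -0.   ] q [ 0.03  0.61 -0.39  1.64  0.27  0.94 -0.73]
spin to align x 0.0
spin to align x -3.141
[[246.87592111 359.28064849]] crop [[218.50736892 237.74518793]]
[[255.63060758 358.45592792]] crop [[288.54486067 231.14742337]]
bm crop [[321.81062818 227.39302565]]
```

View pics/s5.png

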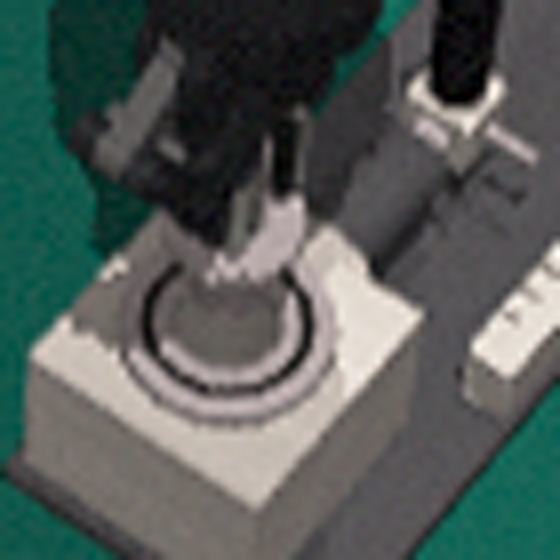

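Emit:
{"name": "apply_moves", "arguments": {
  "rows": [
    {"jaw": 0,"tx": 0,"ty": 8,"tz": 0,"spin": 0},
    {"jaw": 0,"tx": 0,"ty": 8,"tz": 0,"spin": 0},
    {"jaw": 0,"tx": 0,"ty": 6,"tz": 0,"spin": 0},
    {"jaw": 0,"tx": 0,"ty": 4,"tz": 0,"spin": 0},
    {"jaw": 0,"tx": 0,"ty": 4,"tz": 0,"spin": 0},
    {"jaw": 0,"tx": 0,"ty": 0,"tz": 0,"spin": 0},
    {"jaw": 0,"tx": 0,"ty": 0,"tz": 0,"spin": 0},
    {"jaw": 0,"tx": 0,"ty": 0,"tz": 0,"spin": 0}
  ]
}}

```text
clock: 8.17
tool_pos: [0.6426, 0.1267, 0.1104]
orientation: [-0.7, 0.096, -0.097, 0.701]
contact_force: [0.1, 0.6, -0.5]
width: 0.0159
```

Run:
```python
from go import *
rel([.6421,.1262,.092],YAW)
```

```text
clk 8.1667 tool [0.6426 0.1267 0.1104] delta tool mm [-0.3 18.4 -0.6] F [ 0.1  0.6 -0.5] w 0.0159
tool axes x [ 0.963 -0.271  0.   ] y [ 0.  0. -1.] z [0.271 0.963 0.   ] q [ 0.02  0.65 -0.38  1.66  0.29  0.89 -0.75]
spin to align x 0.0
spin to align x -3.141
```

12 mm inside without contact; continue.

Emit:
{"name": "apply_moves", "arguments": {
  "rows": [
    {"jaw": 0,"tx": 0,"ty": 3,"tz": -0.5,"spin": 0},
    {"jaw": 0,"tx": 0,"ty": 3,"tz": 0,"spin": 0},
    {"jaw": 0,"tx": 0,"ty": 3,"tz": 0,"spin": 0},
    {"jaw": 0,"tx": 0,"ty": 2,"tz": 0,"spin": 0},
    {"jaw": 0,"tx": 0,"ty": 0,"tz": 0,"spin": 0},
    {"jaw": 0,"tx": 0,"ty": 0,"tz": 0,"spin": 0}
  ]
}}

```text
clock: 8.67
tool_pos: [0.6421, 0.126, 0.099]
orientation: [0.701, -0.097, 0.096, -0.7]
contact_force: [0.5, -0.0, -0.9]
width: 0.0165
```

Emit:
{"name": "apply_moves", "arguments": {
  "rows": [
    {"jaw": 0,"tx": 0,"ty": 2,"tz": 0,"spin": 0},
    {"jaw": 0,"tx": 0,"ty": 2,"tz": 0,"spin": 0},
    {"jaw": 0,"tx": 0,"ty": 0,"tz": 0,"spin": 0},
    {"jaw": 0,"tx": 0,"ty": 0,"tz": 0,"spin": 0}
  ]
}}

```text
clock: 9.0
tool_pos: [0.6421, 0.126, 0.0951]
orientation: [0.701, -0.097, 0.096, -0.7]
contact_force: [-0.5, 0.2, -0.3]
width: 0.0163
```

Emit:
{"name": "apply_moves", "arguments": {
  "rows": [
    {"jaw": 0,"tx": 0,"ty": 1,"tz": 0,"spin": 0},
    {"jaw": 0,"tx": 0,"ty": 1,"tz": 0,"spin": 0},
    {"jaw": 0,"tx": 0,"ty": 0,"tz": 0,"spin": 0},
    {"jaw": 0,"tx": 0,"ty": 0,"tz": 0,"spin": 0},
    {"jaw": 0,"tx": 0,"ty": 0,"tz": 0,"spin": 0}
  ]
}}

```text
clock: 9.42
tool_pos: [0.6423, 0.126, 0.0933]
orientation: [0.7, -0.097, 0.097, -0.7]
contact_force: [0.3, -0.1, -1.3]
width: 0.0164
```

Emit:
{"name": "apply_moves", "arguments": {
  "rows": [
    {"jaw": 0,"tx": 0,"ty": 0.5,"tz": 0,"spin": 0},
    {"jaw": 0,"tx": 0,"ty": 0.5,"tz": 0,"spin": 0},
    {"jaw": 0,"tx": 0,"ty": 0,"tz": 0,"spin": 0},
    {"jaw": 0,"tx": 0,"ty": 0,"tz": 0,"spin": 0}
  ]
}}

```text
clock: 9.75
tool_pos: [0.6422, 0.126, 0.0922]
orientation: [0.7, -0.097, 0.097, -0.7]
contact_force: [-0.6, -0.1, -1.0]
width: 0.0162
```

Emit:
{"name": "apply_moves", "arguments": {
  "rows": [
    {"jaw": 0,"tx": 0,"ty": 0.5,"tz": 0,"spin": 0},
    {"jaw": 0,"tx": 0,"ty": 0.5,"tz": 0,"spin": 0},
    {"jaw": 0,"tx": 0,"ty": 0,"tz": 0,"spin": 0},
    {"jaw": 0,"tx": 0,"ty": 0,"tz": 0,"spin": 0}
  ]
}}

```text
clock: 10.08
tool_pos: [0.6423, 0.1261, 0.0922]
orientation: [0.701, -0.097, 0.097, -0.7]
contact_force: [-2.5, -0.6, 4.9]
width: 0.0163
```

Run:
```python
from go import *
a=robot.snapshot("scene")
rel([.6421,.1262,.092])
crop(a,220,290,330,400,8,"s6.png")
```

```text
clk 10.1333 tool [0.6422 0.126  0.0921] delta tool mm [-0.2  0.1  0.1] F [-1.6  0.1  5.6] w 0.0163
tool axes x [ 0.963 -0.271  0.   ] y [ 0. -0. -1.] z [ 0.271  0.963 -0.   ] q [ 0.02  0.67 -0.37  1.67  0.3   0.86 -0.75]
```

View pics/s6.png

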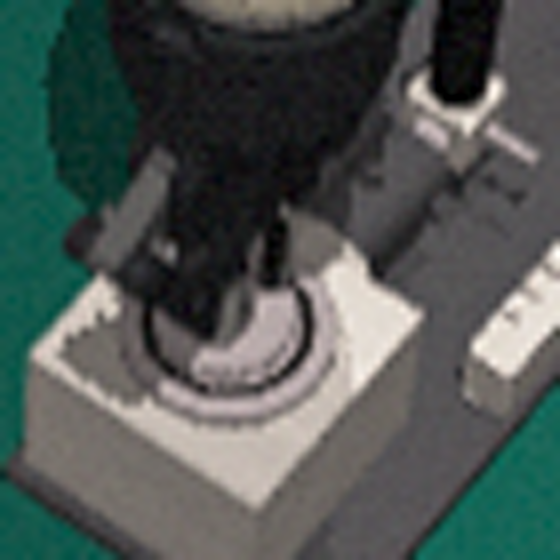

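Emit:
{"name": "apply_moves", "arguments": {
  "rows": [
    {"jaw": 0.3,"tx": 0,"ty": 0,"tz": 0,"spin": 0},
    {"jaw": 0.45,"tx": 0,"ty": 0,"tz": 0,"spin": 0},
    {"jaw": 0.55,"tx": 0,"ty": 0,"tz": 0,"spin": 0},
    {"jaw": 0.55,"tx": 0,"ty": 0,"tz": 0,"spin": 0},
    {"jaw": 0.55,"tx": 0,"ty": -5,"tz": 0,"spin": 0},
    {"jaw": 0.55,"tx": 0,"ty": -10,"tz": 0,"spin": 0},
    {"jaw": 0.55,"tx": 0,"ty": -25,"tz": 0,"spin": 0},
    {"jaw": 0.55,"tx": 0,"ty": -25,"tz": 0,"spin": 0}
  ]
}}

```text
clock: 10.8
tool_pos: [0.6416, 0.126, 0.1568]
orientation: [0.701, -0.097, 0.096, -0.7]
contact_force: [0.6, -0.2, 1.6]
width: 0.047
```

Emit:
{"name": "apply_moves", "arguments": {
  "rows": [
    {"jaw": 0.55,"tx": 0,"ty": -15,"tz": 0,"spin": 0},
    {"jaw": 0.55,"tx": -20,"ty": 0,"tz": 0,"spin": 0},
    {"jaw": 0.55,"tx": -25,"ty": 0,"tz": 0,"spin": 0},
    {"jaw": 0.55,"tx": -25,"ty": 0,"tz": 0,"spin": 0},
    {"jaw": 0.55,"tx": -25,"ty": 0,"tz": 0,"spin": 0},
    {"jaw": 0.55,"tx": -20,"ty": 0,"tz": 0,"spin": 0},
    {"jaw": 0.55,"tx": 0,"ty": 0,"tz": 0,"spin": 0},
    {"jaw": 0.55,"tx": 0,"ty": 0,"tz": 0,"spin": 0}
  ]
}}

```text
clock: 11.47
tool_pos: [0.5315, 0.1577, 0.1726]
orientation: [-0.7, 0.095, -0.097, 0.701]
contact_force: [1.1, -0.0, -0.4]
width: 0.0473
```

Run:
```python
from go import *
a=robot.snapshot("scene");b=robot.snapshot("top")
g=np.array([.6421,.1262,0])-0.115*np.array([np.cos(YAW),np.sin(YAW),0])
print(g); rel(g+[0,0,.076],YAW)
crop(a,200,310,330,440,5,"s7.png"); crop(b,180,300,190,310,5,"t7.png")
```

```text
[0.53140488 0.15737034 0.        ]
clk 11.5667 tool [0.5328 0.1569 0.1721] delta tool mm [-1.6 96.1  0. ] F [ 0.5 -0.8  0.4] w 0.047
tool axes x [ 0.962 -0.271  0.002] y [ 0.002  0.    -1.   ] z [0.271 0.962 0.001] q [ 0.01  0.42 -0.45  1.87  0.23  0.9  -0.82]
spin to align x -0.0
spin to align x 3.141
```

View pics/s7.png

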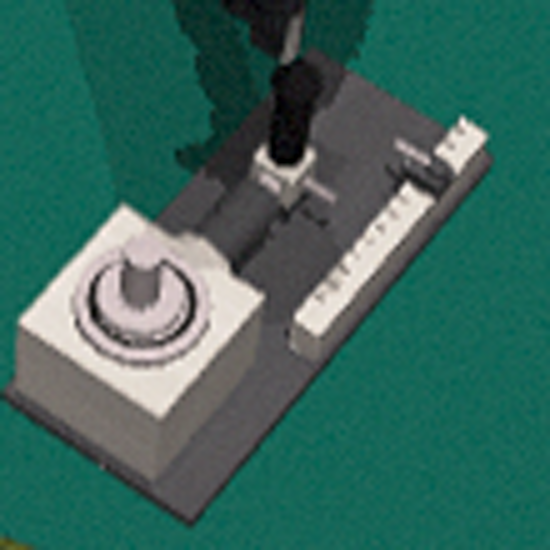

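View pics/t7.png

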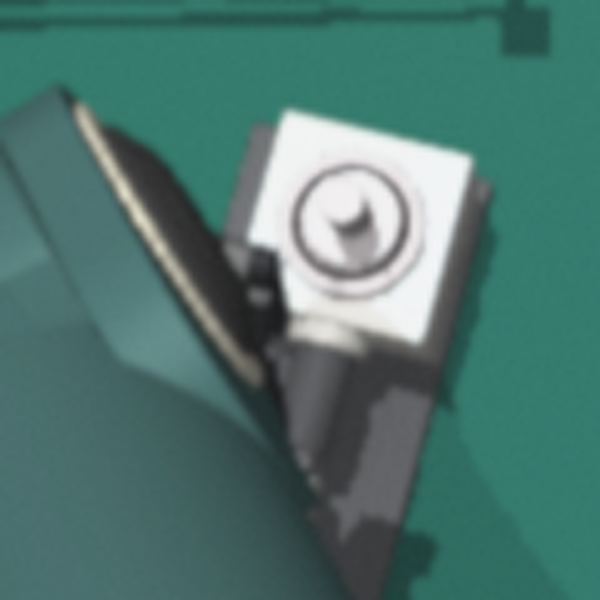

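Emit:
{"name": "apply_moves", "arguments": {
  "rows": [
    {"jaw": 0.55,"tx": -1,"ty": 10,"tz": 0,"spin": 0},
    {"jaw": 0.55,"tx": 0,"ty": 16,"tz": 0,"spin": 0},
    {"jaw": 0.55,"tx": 0,"ty": 16,"tz": 0,"spin": 0},
    {"jaw": 0.55,"tx": 0,"ty": 16,"tz": 0,"spin": 0},
    {"jaw": 0.55,"tx": 0,"ty": 16,"tz": 0,"spin": 0},
    {"jaw": 0.55,"tx": 0,"ty": 12,"tz": 0,"spin": 0},
    {"jaw": 0.55,"tx": 0,"ty": 8,"tz": 0,"spin": 0},
    {"jaw": 0.55,"tx": 0,"ty": 0,"tz": 0,"spin": 0}
  ]
}}

```text
clock: 12.23
tool_pos: [0.5297, 0.1568, 0.0751]
orientation: [0.701, -0.098, 0.096, -0.7]
contact_force: [-0.6, 0.0, -1.0]
width: 0.0468
```

Emit:
{"name": "apply_moves", "arguments": {
  "rows": [
    {"jaw": 0.55,"tx": 0,"ty": 0,"tz": 0,"spin": 0},
    {"jaw": 0.55,"tx": 0,"ty": 0,"tz": 0,"spin": 0},
    {"jaw": 0.55,"tx": 0,"ty": 0,"tz": 0,"spin": 0}
  ]
}}

```text
clock: 12.48
tool_pos: [0.5313, 0.1577, 0.0781]
orientation: [-0.7, 0.096, -0.097, 0.701]
contact_force: [-0.1, -0.3, -0.8]
width: 0.0466
```

Run:
```python
from go import *
a=robot.snapshot("scene")
rel([.5314,.15737,.077],YAW)
crop(a,180,290,330,440,5,"s8.png")
```

```text
clk 12.5333 tool [0.5312 0.1576 0.0781] delta tool mm [ 0.2  1.1 -0.2] F [ 0.7 -0.  -0.2] w 0.0471
tool axes x [ 0.963 -0.271  0.002] y [ 0.002  0.    -1.   ] z [0.271 0.963 0.001] q [-0.04  0.56 -0.39  1.93  0.31  0.72 -0.89]
spin to align x 0.0
spin to align x -3.141
```

View pics/s8.png

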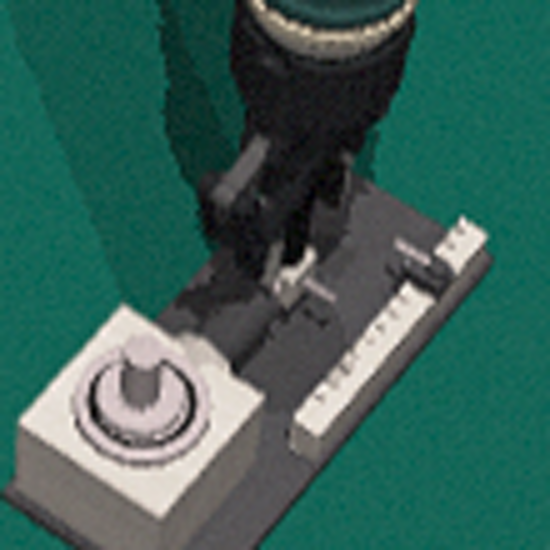

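Emit:
{"name": "apply_moves", "arguments": {
  "rows": [
    {"jaw": 0,"tx": 0,"ty": 0,"tz": 0,"spin": 0},
    {"jaw": 0,"tx": 0,"ty": 0,"tz": 0,"spin": 0},
    {"jaw": 0,"tx": 0,"ty": 0,"tz": 0,"spin": 0},
    {"jaw": 0,"tx": 0,"ty": 0,"tz": 0,"spin": 0},
    {"jaw": 0,"tx": 0,"ty": 0,"tz": 0,"spin": 0},
    {"jaw": 0,"tx": 0,"ty": 0,"tz": 0,"spin": 0}
  ],
  "grip_force": 80
}}

```text
clock: 13.03
tool_pos: [0.5309, 0.1575, 0.0778]
orientation: [-0.7, 0.096, -0.097, 0.7]
contact_force: [-0.8, -0.2, 5.4]
width: 0.0177
```

Emit:
{"name": "apply_moves", "arguments": {
  "rows": [
    {"jaw": 0,"tx": -4,"ty": 0,"tz": 0,"spin": 0},
    {"jaw": 0,"tx": -8,"ty": 0,"tz": 0,"spin": 0},
    {"jaw": 0,"tx": -8,"ty": 0,"tz": 0,"spin": 0},
    {"jaw": 0,"tx": -8,"ty": 0,"tz": 0,"spin": 0},
    {"jaw": 0,"tx": -6,"ty": 0,"tz": 0,"spin": 0},
    {"jaw": 0,"tx": -4,"ty": 0,"tz": 0,"spin": 0},
    {"jaw": 0,"tx": 0,"ty": 0,"tz": 0,"spin": 0},
    {"jaw": 0,"tx": 0,"ty": 0,"tz": 0,"spin": 0}
  ]
}}

```text
clock: 13.7
tool_pos: [0.4965, 0.1672, 0.0779]
orientation: [-0.7, 0.095, -0.099, 0.701]
contact_force: [7.3, -1.9, -0.1]
width: 0.018
```

Run:
```python
from go import *
a=robot.snapshot("scene");b=robot.snapshot("top")
g=np.array([.6421,.1262,0])-(0.115+.0453)*np.array([np.cos(YAW),np.sin(YAW),0])
rel(g+[0,0,.078],YAW)
print([(r["pixel"],r["confidence"]) for r in robot.spot_point("scene","pointer")],[(r["pixel"],r["confidence"]) for r in robot.spot_point("scene","index_mark")])
crop(a,200,280,350,430,7,"s9.png");crop(b,220,320,180,280,5,"t9.png")
```

```text
clk 13.8 tool [0.4966 0.1671 0.0779] delta tool mm [-9.2 -0.2  0. ] F [ 8.1 -2.2  0.4] w 0.018
tool axes x [ 0.962 -0.272  0.005] y [ 0.005  0.001 -1.   ] z [0.272 0.962 0.002] q [-0.07  0.52 -0.4   2.    0.31  0.68 -0.94]
spin to align x -0.001
spin to align x 3.141
[([308.4, 456.5], 0.69), ([230.8, 404.3], 0.65)] [([230.1, 412.1], 0.66)]
```

View pics/s9.png

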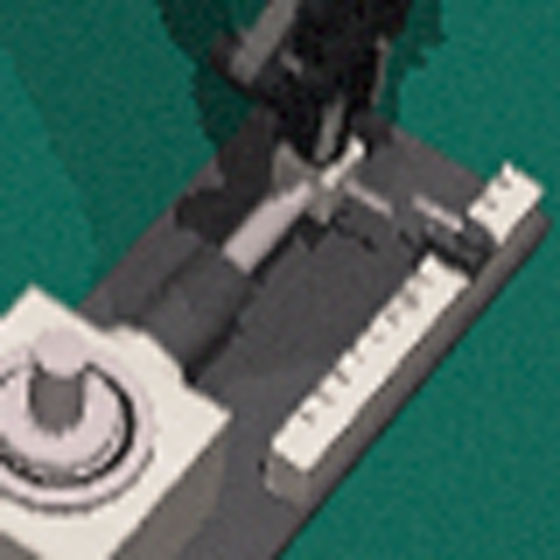

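View pics/t9.png

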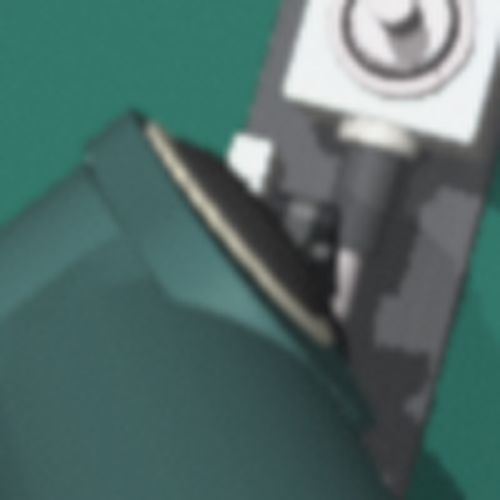

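```bash
cat > chk.py <<'E'
from h import *
def st(px,z=.05):
    Rz=R.from_euler("z",-.27448).as_matrix()
    return (Rz.T@(onz("scene",np.array(px)-[-.405,.335],z)-[.6421,.1262,0])*1000).round(1)
def c(r,cc,k,r0,c0): return [(r+.5)/k-.5+r0,(cc+.5)/k-.5+c0]
E
python3 - <<'E'
from chk import *
for p in((180,350),(213,390),(198,416),(230,465)): print(p,st(c(*p,7,200,350)))
E
```

```text
(180, 350) [-154.1   11.6   50. ]
(213, 390) [-151.2   30.    50. ]
(198, 416) [-161.9   33.5   50. ]
(230, 465) [-161.2   53.8   50. ]
```

Emit:
{"name": "apply_moves", "arguments": {
  "rows": [
    {"jaw": 0,"tx": -3,"ty": 0,"tz": 0,"spin": 0},
    {"jaw": 0,"tx": -3,"ty": 0,"tz": 0,"spin": 0},
    {"jaw": 0,"tx": -2,"ty": 0,"tz": 0,"spin": 0},
    {"jaw": 0,"tx": 0,"ty": 0,"tz": 0,"spin": 0},
    {"jaw": 0,"tx": 0,"ty": 0,"tz": 0,"spin": 0},
    {"jaw": 0,"tx": 0,"ty": 0,"tz": 0,"spin": 0},
    {"jaw": 0,"tx": 0,"ty": 0,"tz": 0,"spin": 0}
  ]
}}

```text
clock: 14.48
tool_pos: [0.4893, 0.1692, 0.0779]
orientation: [-0.7, 0.095, -0.099, 0.701]
contact_force: [7.9, -2.4, 0.8]
width: 0.0181
```

Run:
```python
from go import *
a=robot.snapshot("scene")
g=np.array([.6421,.1262,0])-(0.115+.0453)*np.array([np.cos(YAW),np.sin(YAW),0])
rel(g+[0,0,.078],YAW)
print([(r["pixel"],r["confidence"]) for r in robot.spot_point("scene","pointer")],[(r["pixel"],r["confidence"]) for r in robot.spot_point("scene","index_mark")])
crop(a,205,255,380,430,12,"s10.png")
```

```text
clk 14.5333 tool [0.4893 0.1692 0.0779] delta tool mm [-1.6 -0.1 -0. ] F [ 8.4 -2.5 -0.5] w 0.0174
tool axes x [ 0.962 -0.272  0.005] y [ 0.006  0.001 -1.   ] z [0.272 0.962 0.002] q [-0.07  0.51 -0.4   2.02  0.31  0.67 -0.95]
spin to align x -0.001
spin to align x 3.141
[([227.8, 409.1], 0.78)] [([212.7, 397.5], 0.57), ([229.6, 410.3], 0.47)]
```

View pics/s10.png

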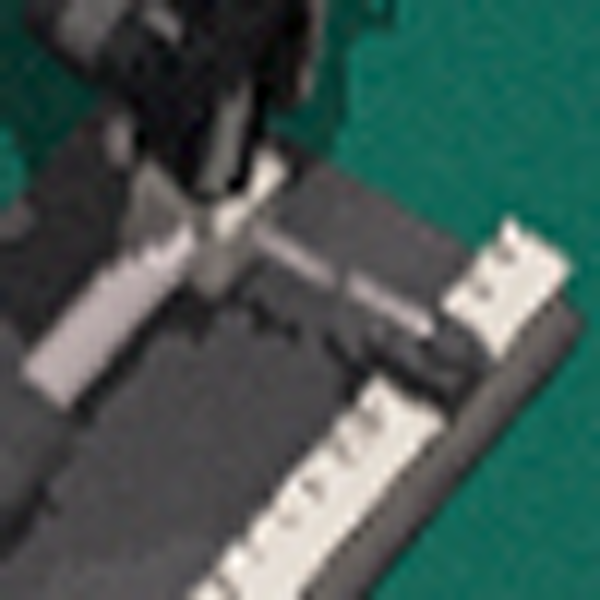

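Run:
```python
from chk import *
im=cv2.imread("pics/s10.png"); g=im.astype(int).sum(2)
# bright ridge row per column
for cc in list(range(262,334,12))+list(range(352,430,12)):
    lo=int(237+(cc-258)*.57)-28; col=g[lo:lo+56,cc].astype(float); w=np.clip(col-np.percentile(col,60),0,None); r=lo+(w*np.arange(56)).sum()/w.sum()
    print(cc,round(r,1),st(c(r,cc,12,205,380)))
```

```text
262 235.9 [-159.4   13.2   50. ]
274 244.1 [-159.3   16.2   50. ]
286 251.5 [-159.2   19.1   50. ]
298 257.9 [-159.4   21.9   50. ]
310 266.8 [-159.1   24.9   50. ]
322 271.7 [-159.6   27.5   50. ]
352 285.4 [-160.6   34.    50. ]
364 290.1 [-161.1   36.5   50. ]
376 298.3 [-160.9   39.5   50. ]
388 303.9 [-161.3   42.1   50. ]
400 312.2 [-161.1   45.    50. ]
412 318.1 [-161.4   47.7   50. ]
424 324.9 [-161.5   50.5   50. ]
```

Emit:
{"name": "apply_moves", "arguments": {
  "rows": [
    {"jaw": 0,"tx": -0.8,"ty": 0,"tz": 0,"spin": 0},
    {"jaw": 0,"tx": -0.8,"ty": 0,"tz": 0,"spin": 0},
    {"jaw": 0,"tx": 0,"ty": 0,"tz": 0,"spin": 0},
    {"jaw": 0,"tx": 0,"ty": 0,"tz": 0,"spin": 0},
    {"jaw": 0,"tx": 0,"ty": 0,"tz": 0,"spin": 0},
    {"jaw": 0,"tx": 0,"ty": 0,"tz": 0,"spin": 0},
    {"jaw": 0,"tx": 0,"ty": 0,"tz": 0,"spin": 0},
    {"jaw": 0,"tx": 0,"ty": 0,"tz": 0,"spin": 0}
  ]
}}

```text
clock: 15.3
tool_pos: [0.4879, 0.1696, 0.0779]
orientation: [-0.7, 0.095, -0.099, 0.701]
contact_force: [9.0, -2.6, -0.6]
width: 0.0177
```

Run:
```python
from go import *
from chk import st,c
a=robot.snapshot("scene"); cv2.imwrite("pics/s11full.png",a[:,:,::-1])
G=np.array([.6421,.1262,0])-(0.115+.0453)*np.array([np.cos(YAW),np.sin(YAW),0])
rel(G+[0,0,.078],YAW)
crop(a,205,255,380,430,12,"s11.png")
im=cv2.imread("pics/s11.png"); g=im.astype(int).sum(2)
for cc in list(range(262,334,12))+list(range(356,430,12)):
    lo=int(237+(cc-258)*.57)-30; col=g[lo:lo+60,cc].astype(float); w=np.clip(col-np.percentile(col,60),0,None); r=lo+(w*np.arange(60)).sum()/w.sum()
    print(cc,round(r,1),st(c(r,cc,12,205,380)))
```

```text
clk 15.35 tool [0.4879 0.1696 0.0779] delta tool mm [-0.1 -0.1  0. ] F [ 8.2 -2.1 -0.1] w 0.0174
tool axes x [ 0.962 -0.272  0.005] y [ 0.006  0.001 -1.   ] z [0.272 0.962 0.002] q [-0.07  0.51 -0.4   2.02  0.31  0.67 -0.95]
spin to align x -0.001
spin to align x 3.14
262 231.0 [-160.4   12.6   50. ]
274 235.9 [-160.9   15.1   50. ]
286 244.2 [-160.7   18.1   50. ]
298 251.3 [-160.8   21.    50. ]
310 258.2 [-160.9   23.8   50. ]
322 266.2 [-160.7   26.7   50. ]
356 286.8 [-160.8   34.8   50. ]
368 291.8 [-161.3   37.3   50. ]
380 302.0 [-160.7   40.6   50. ]
392 305.7 [-161.4   42.9   50. ]
404 314.4 [-161.1   46.    50. ]
416 321.5 [-161.2   48.8   50. ]
428 325.8 [-161.8   51.2   50. ]
```

View pics/s11.png

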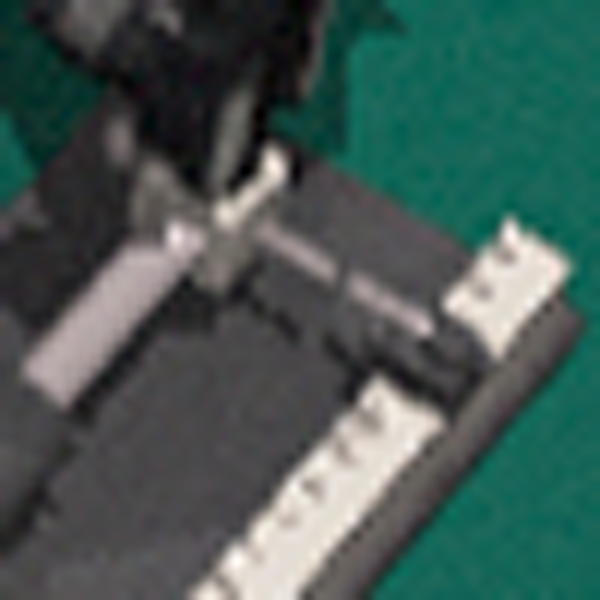

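View pics/s11full.png

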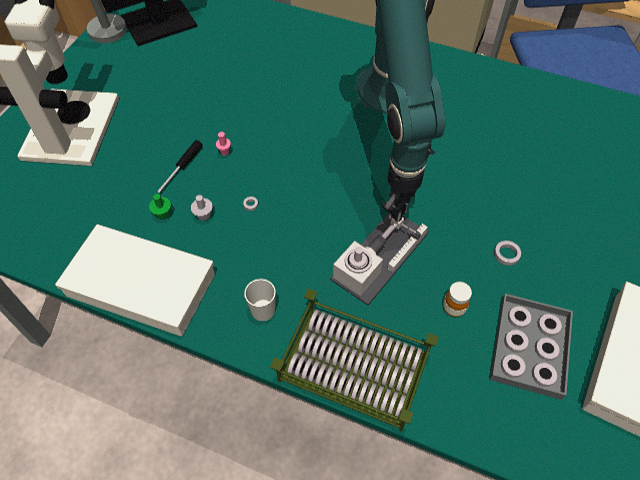

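The close crop shows the pointer (tip near row 228, col 407) in line with the index blade (near row 228, col 409). The full view shows the plug upright in the bearing (258, 357) and the bystanders where they were.

Run:
```python
from plant import robot
print(robot.sign_off())
```

```text
the job is handed in; nothing more can be done
None
```

I lowered the small steel plug into the bearing, released it, then pulled the rod to the index mark. The gripper is holding it there now. I handed the job in at about 15.4 s.

- **Plug:** It made contact with the bearing at a tool height of 92 mm, as expected, with about 5 N of push. After release, both cameras showed it upright with its flange flat on the bearing.
- **Rod:** The gripper holds the black grip at 80 N. The measured spring load is 8.5–9.4 N, against about 9 N expected at this pull of about 45 mm.
- **Pointer and index:** In the last scene picture the pointer is at x = -160.7 mm and the index at about -161.1 mm in the stand's frame, so they are level within about 0.5 mm. The tool position agrees to about 0.1 mm. The index read about -161 mm in both of the last two pictures, so I saw no sign that it moved.
- **Bystanders:** In the last full picture they are where they were at the start. I judged this by eye and did not measure each one.

**Checks that disagreed or could not be made:**
- The networks gave some false hits for the pointer and index, so I did the final measurement from the scene picture with my own code.
- The arm blocked the top camera's view of the pointer at the end, so the final alignment was checked only with the scene camera and the tool position.

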